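Put the hallway gadgets on charge

TASK

Put the four rechargeable gadgets (phone, power bank, earbud case and round pocket speaker) on the charging station, each lying or standing upright as it does now, centred on the grey pad that has its own outline, the long ones lined up with their pads. Leave the jade egg and the incense holder where they are.

Things in the scene. Friction and masses are not known exactly. Their poses are not given: they have to be found in the camera images.
- phone_mid (a point): Phone in a navy silicone case lying flat, screen up: 124 (x) x 62 (y) x 12 (z) mm, about 0.19 kg. The point is its centre, 6 mm above its underside; x along its length, z up.
- bank_mid (a point): Power bank, a plain aluminium block lying flat: 88 (x) x 42 (y) x 22 (z) mm, about 0.2 kg. The point is its centre, 11 mm above its underside; x along its length, z up.
- buds_mid (a point): White earbud case lying flat, outline an oval with straight sides and round ends: 72 (x) x 42 (y) x 24 (z) mm, about 0.06 kg. The point is its centre, 12 mm above its underside; x along its length, z up.
- speaker_mid (a point): Pocket speaker, an upright grey cylinder with a black top: diameter 52, height 44 mm, about 0.16 kg. The point is its centre, 22 mm above its underside; z up.
- pad_phone_top (a point): Phone pad: the long grey rubber rectangle, 134 (x) x 74 (y) mm, 4 mm proud of its walnut tile (144 x 96 mm), one of four side by side in any order, 100 mm pitch along y. Point: centre of the pad's flat top, 24 mm above the table; x along the tile's long side, z up. A ribbed knob sticks out of its far (+x) end, 76 to 92 mm from the point, up to 6 mm above the pad.
- pad_bank_top (a point): Power-bank pad: the shorter grey rubber rectangle, 100 (x) x 54 (y) mm, 4 mm proud of its walnut tile (144 x 96 mm), one of four side by side in any order, 100 mm pitch along y. Point: centre of the pad's flat top, 24 mm above the table; x along the tile's long side, z up.
- pad_buds_top (a point): Earbud-case pad: the grey rubber oval with straight sides and round ends, 84 (x) x 54 (y) mm, 4 mm proud of its walnut tile (144 x 96 mm), one of four side by side in any order, 100 mm pitch along y. Point: centre of the pad's flat top, 24 mm above the table; x along the tile's long side, z up.
- pad_speaker_top (a point): Speaker pad: the grey rubber disc, diameter 64 mm, 4 mm proud of its walnut tile (144 x 96 mm), one of four side by side in any order, 100 mm pitch along y. Point: centre of the pad's flat top, 24 mm above the table; x along the tile's long side, z up.
- egg_mid (a point): Jade stone worry egg standing on a small flat foot, 41 mm across and 50 mm tall; a bystander. The point is on its axis, 25 mm above its underside.
- incense_mid (a point): Small brown ceramic incense holder, a round dish-shaped foot with a short nozzle, 56 mm across and 27 mm tall; a bystander. The point is on its axis, 13.5 mm above its underside.
Mind the look-alikes: they are no part of the job. Of the things that look like the part that bears phone_mid, the smallest one is meant.

How it is judged (in metres and radians):
At the end, for the whole second after the job is handed in: Each of the four gadgets rests upright, flat and still on top of its own pad, its centre within 14 mm of the pad's centre (seen from above) and within 4 mm of its resting height, tilted under 0.1 rad; phone, power bank and earbud case lie along their pads within 0.3 rad, either end first (horizontal distance between phone_mid and pad_phone_top below 0.014 m and z of phone_mid in the frame of pad_phone_top between 0.002 and 0.01 m and angle between each of phone_mid, bank_mid, buds_mid, speaker_mid's own z axis and vertical below 0.1 rad and linear speed of each of phone, bank, buds, speaker below 0.02 m/s and angular speed of each of phone, bank, buds, speaker below 0.2 rad/s and angle between the x axis of phone_mid and the x axis of pad_phone_top, either way round below 0.3 rad and horizontal distance between bank_mid and pad_bank_top below 0.014 m and z of bank_mid in the frame of pad_bank_top between 0.007 and 0.015 m and angle between the x axis of bank_mid and the x axis of pad_bank_top, either way round below 0.3 rad and horizontal distance between buds_mid and pad_buds_top below 0.014 m and z of buds_mid in the frame of pad_buds_top between 0.008 and 0.016 m and angle between the x axis of buds_mid and the x axis of pad_buds_top, either way round below 0.3 rad and horizontal distance between speaker_mid and pad_speaker_top below 0.014 m and z of speaker_mid in the frame of pad_speaker_top between 0.018 and 0.026 m); the robot touches nothing.
It fails at once if the jade egg is shifted by more than 20 mm or tipped over (distance of egg_mid from where it was at the start of the episode above 0.02 m or angle between egg_mid's own z axis and vertical above 0.5 rad).
It fails at once if the incense holder is shifted by more than 20 mm or tipped over (distance of incense_mid from where it was at the start of the episode above 0.02 m or angle between incense_mid's own z axis and vertical above 0.5 rad).
It also fails if it takes over 106 s, if anything falls off the work surface, if the arm or the gripper's body presses on something with over 40 N, if the wrist force passes 120 N, or if a joint passes its speed limit or range.

ROBOT

A 6-joint arm with a two-finger parallel gripper is mounted at the origin on the work surface. World frame = base frame: x ahead of the robot, y to its left, z up, the work surface at z = 0. Lengths are in mm, angles in rad, forces in N, time in s.
With the tool pointing down it reaches from about 275 to 750 mm from the base axis. Payload 10.2 kg.
Tool frame: the origin (TCP) lies between the finger pads; the fingertips stand 17 mm ahead of it and the grasp point (between the pads) lies 2 mm behind it; y points along the fingers, x is the direction in which the jaws open and shut, and the axes are right-handed (so a half turn about y gives the same grasp; the last joint's range is limited). The gripper opens to 85 mm and grips with 20 to 120 N. Pads are 22 mm wide; open, the fingers measure 114 mm over their backs; the gripper's body (76 mm by 85 mm) begins 54 mm behind the grasp point. The pads swing forward as they close: fully open they stand 13 mm farther back than shut.
Start: joints at [-1.442, 0.313, 1.498, -0, 1.331, -0.223], TCP at [180.896, -492.857, 224.194] pointing down, gripper open.
Joint ranges: [-2.94, 2.94], [-0.97, 2.17], [0.19, 2.56], [-1.23, 4.37], [0.02, 3.11], [-2.88, 2.88]. Speed limits (rad/s): [2.39, 2.39, 3.01, 3.14, 3.14, 3.14].

INTERFACE

Orientations are given as a unit quaternion [w, x, y, z].
In Python, from rig import ctrl gives the robot as it stands.
- The arm moves only by the tool jog_arm, never from a script. Its argument "targets" is a list of rows, each an object with "offset": the shift along the tool's x, y, z in m, a list of three; "yaw": the turn about the tool's y in rad. In form: [{"offset": [dx, dy, dz], "yaw": yaw}, ...]. A call has 1 to 12 rows; each row is the pose to reach, as a shift and turn from the pose measured when the call began, along the tool's axes at that moment; what a row does not reach only later rows make up. A row lasts 1/12 s, in which the tool goes at most 41.7 mm and 7.16 degrees, less where a joint would pass 70% of its speed; a pose out of reach is approached as far as the arm can. A call with a gripper value outside its range is refused whole. "fingers" is the finger opening in m, from 0 to 0.0854, set as the call begins (left out, the last holds). The fingers move at their own pace and stop on an object; "grip_force" is the grip in N (left out, the last holds). Time passes only in rows, so rows that repeat a pose let the fingers close. It gives the time, the measured TCP pose, the force and the opening at its end, in the units of the state.
- ctrl.sense(): the state, without advancing time (a new reading comes with each control period).
- ctrl.capture(name): name is "scene" or "top" or "wrist"; returns a dict with "img" (384x512x3 uint8, red, green, blue), "intrinsics" (3x3 intrinsics, pixels), "T" (4x4, takes a point from camera to world coordinates); the wrist camera has in their place "mount" (4x4, takes a point from camera to tool coordinates, whose origin is the TCP and whose axes are the tool frame's). Camera axes: x right, y up, looking along -z (the intrinsics and any distortion apply to the point x, -y, -z); pixel columns grow to the right and rows downward; lengths in mm; the calibration is good to about 2 mm. A picture is of the moment at which its call begins: read the wrist's pose just before it. There is no depth.
- ctrl.finish_job(): hands the job in, once; it reports no verdict.
Trained networks look in the newest picture that a camera, given by its name, has taken for a name from the list of things; names that differ only in an ending like _2 or _b are one class to them, and where a whole thing is asked for, a point or a joint stands for the part that bears it (a point fixed in the world has none). Each returns a list of dicts, best first, with "score" (0 to 1); they miss things now and then, are a little off and sometimes report something else, mostly with a low value. They report only what shows in the picture. A call takes as long as a camera call. They do not tell look-alikes from the thing itself.
- ctrl.boxes_of(camera, target): "box" ([left, top, right, bottom] in pixels, round what is visible of it).
- ctrl.regions_of(camera, target): "region" (384x512 bool, what is visible of it) and "box" ([left, top, right, bottom] in pixels, round what is visible of it).
The state is a dict: "time_s": time; "joints": joint angles; "dq": joint speeds; "tau": joint torques, N m; "eef_pos": TCP position; "ee_rot": TCP orientation; "force": force on the tool from outside, world axes, zero at the start; "wrist_torque": the same for the moment, N m; "grip_width": opening from 0.0 (shut) to 1.0 (fully open).
Only numpy, scipy, OpenCV 4.12 (cv2) and the standard library are available. Lean on these libraries where they do the work, as an engineer would, in place of code of your own. Each camera call takes 0.05 s, during which the arm holds its last target.

## Working session

There is one attempt and no reset: what is moved stays moved. The work goes in short steps, Python scripts to look and compute and a tool call to move; the robot and the scene stay as the last step left them, time stands still between calls to the robot, and variables do not carry over. Pictures are saved under pics/ and viewed, and the job is handed in when it is done.

Besides the shell and the picture viewer there is one more tool, called after ">>>" as name(argument=value, ...), one argument or row to a line, values as JSON. jog_arm: Moves the arm, as the interface text tells. Its arguments: {"type":"object","properties":{"targets":{"type":"array"},"fingers":{"type":"number"},"grip_force":{"type":"number"}},"required":["targets"]}

```bash
ls; mkdir -p pics
python3 - <<'E'
from rig import ctrl
import cv2
print(ctrl.sense())
for n in ["scene","top","wrist"]:
    d=ctrl.capture(n); cv2.imwrite(f"pics/{n}0.png",d["img"][:,:,::-1])
    print(n,{k:(v.tolist() if hasattr(v,'tolist') else v) for k,v in d.items() if k!="img"})
E
```

```text
pics
{'time_s': 0.0, 'joints': array([-1.44236445e+00,  3.13446218e-01,  1.49844267e+00,  5.60745827e-06,
        1.33098613e+00, -2.23381420e-01]), 'dq': array([ 0.00043648, -0.00138937, -0.0017026 ,  0.00038326, -0.00162281,
        0.00120521]), 'tau': array([ 6.07139336e-04, -4.12269223e+01, -2.59744924e+01, -1.96520118e-04,
        4.07767584e-03, -3.65466462e-05]), 'eef_pos': array([ 180.8797135 , -492.57494647,  223.63491001]), 'ee_rot': array([ 0.58012092, -0.57944744,  0.4050876 , -0.40448042]), 'force': array([ 0.2491772 ,  0.049925  , -0.49322948]), 'wrist_torque': array([-0.00781282,  0.01835146, -0.03228447]), 'grip_width': 1.0023652778671295}
scene {'intrinsics': [[449.27606044858743, 0.0, 253.6275955432509], [0.0, 449.27606044858743, 188.47396124518679], [0.0, 0.0, 1.0]], 'T': [[-0.8467521354356943, -0.35449321982559834, 0.39666784370903035, 958.9850862216226], [0.5317493671596177, -0.5862986220649393, 0.6111436298368003, 776.7023162367016], [0.015919537067324258, 0.7284150484870789, 0.6849511555411296, 870.7678271808675], [0.0, 0.0, 0.0, 1.0]]}
top {'intrinsics': [[416.7856122677223, 0.0, 252.86496479847224], [0.0, 416.7856122677223, 182.83354704881393], [0.0, 0.0, 1.0]], 'T': [[0.008219347112906792, 0.9991835210417293, -0.039556713863638945, 402.801827181331], [-0.9999172510774722, 0.007821026706146714, -0.010213840557455176, 22.50562340771595], [-0.009896127056021982, 0.03963739168908563, 0.9991651234152327, 1208.682481843268], [0.0, 0.0, 0.0, 1.0]]}
wrist {'intrinsics': [[288.0636124434475, 0.0, 253.14546963392607], [0.0, 288.0636124434475, 199.00986752551103], [0.0, 0.0, 1.0]], 'mount': [[0.9999996016673665, 0.000176529685166333, 0.0008749299274092249, 0.5948924114825838], [0.0007803559140670893, 0.3029023024254623, -0.9530212936918047, -149.88462015169182], [-0.00043325483840570006, 0.9530215968290661, 0.3029020440136066, 76.67092497967303], [0.0, 0.0, 0.0, 1.0]]}
```

View pics/top0.png

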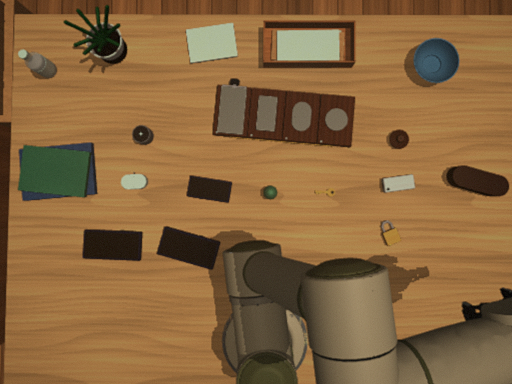

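View pics/scene0.png

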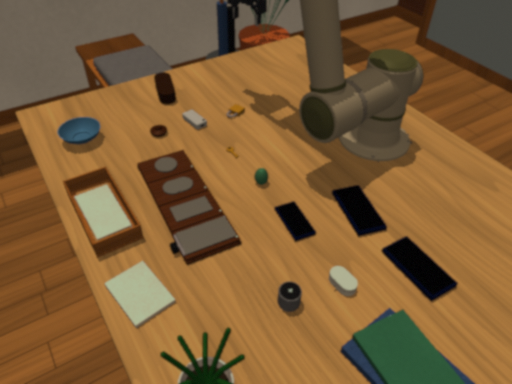

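View pics/wrist0.png

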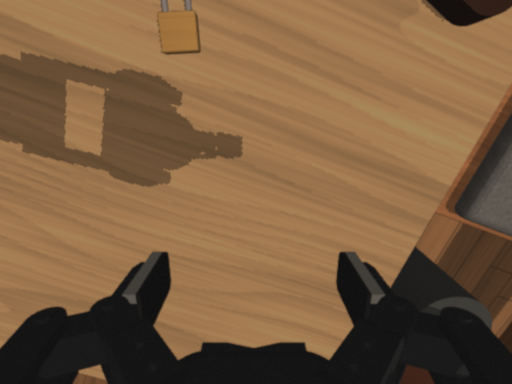

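```bash
cat > h.py <<'E'
import numpy as np, cv2
from scipy.spatial.transform import Rotation as Ro
from rig import ctrl
def R_of(q): return Ro.from_quat([q[1],q[2],q[3],q[0]]).as_matrix()
def cap(n,save=None):
    s=ctrl.sense(); d=ctrl.capture(n)
    if n=="wrist":
        T=np.eye(4);T[:3,:3]=R_of(s["ee_rot"]);T[:3,3]=s["eef_pos"]
        d["T"]=T@d["mount"]
    if save: cv2.imwrite(f"pics/{save}.png",d["img"][:,:,::-1])
    return d
def ray(d,p):
    K=d["intrinsics"]; v=np.array([(p[0]-K[0,2])/K[0,0],-(p[1]-K[1,2])/K[1,1],-1.])
    v=d["T"][:3,:3]@v; return d["T"][:3,3],v/np.linalg.norm(v)
def atz(d,p,z):
    o,v=ray(d,p); return o+v*(z-o[2])/v[2]
def proj(d,X):
    X=np.atleast_2d(X); c=(X-d["T"][:3,3])@d["T"][:3,:3]; K=d["intrinsics"]
    return np.c_[K[0,2]+K[0,0]*c[:,0]/-c[:,2],K[1,2]-K[1,1]*c[:,1]/-c[:,2]]
def tri(r):
    A=np.zeros((3,3));b=np.zeros(3)
    for o,v in r:
        P=np.eye(3)-np.outer(v,v);A+=P;b+=P@o
    X=np.linalg.solve(A,b); return X,[np.linalg.norm(np.cross(X-o,v)) for o,v in r]
def go(x,y,z,ang,s=None):
    """offset (m, tool axes) & yaw so tool x (jaw) is at world angle ang (mod pi)"""
    s=s or ctrl.sense(); R=R_of(s["ee_rot"])
    off=R.T@(np.array([x,y,z])-s["eef_pos"])/1000
    cur=np.arctan2(R[1,0],R[0,0]); 
    d=(ang-cur+np.pi/2)%np.pi-np.pi/2
    # yaw about tool y (down): positive yaw lowers world angle
    return off.round(4),round(-d if R[2,1]<0 else d,4),round(float(s["joints"][5]),3)
E
python3 - <<'E'
from h import *
s=ctrl.sense(); print(R_of(s["ee_rot"]).round(3))
T=cap("top");S=cap("scene")
for n in "phone_mid bank_mid buds_mid speaker_mid egg_mid incense_mid pad_phone_top pad_bank_top pad_buds_top pad_speaker_top".split():
    out=[]
    for c,d in (("top",T),("scene",S)):
        for r in ctrl.regions_of(c,n)[:4]:
            m=r["region"].astype(np.uint8); ys,xs=np.nonzero(m)
            rect=cv2.minAreaRect(np.c_[xs,ys].astype(np.float32))
            out.append((c,(xs.mean(),ys.mean())))
            print(n,c,round(r["score"],2),np.round([xs.mean(),ys.mean()],1),np.round(r["box"]),np.round(rect[1],1),round(rect[2]),atz(d,(xs.mean(),ys.mean()),15)[:2].round(1))
    t=[p for c,p in out if c=="top"];q=[p for c,p in out if c=="scene"]
    for a in t:
      for b in q:
        X,e=tri([ray(T,a),ray(S,b)])
        if max(e)<12: print("   tri",X.round(1),np.round(e,1))
E
```

```text
[[ 0.345 -0.     0.939]
 [-0.939  0.001  0.345]
 [-0.001 -1.     0.   ]]
phone_mid top 0.97 [208.4 188.3] [186. 174. 228. 202.] [43.1 21.9] 9 [433.3 162. ]
phone_mid top 0.92 [187.7 247. ] [156. 228. 220. 269.] [58.4 29.4] 15 [265.4 219.1]
phone_mid top 0.56 [111.4 244.5] [ 80. 228. 143. 262.] [58.9 29.5] 2 [270.5 437.9]
phone_mid scene 0.94 [419.1 268. ] [382. 240. 458. 300.] [77.1 31.1] 45 [275.  446.8]
phone_mid scene 0.83 [358.8 210.3] [334. 185. 388. 241.] [61.4 31. ] 58 [269.1 229.6]
phone_mid scene 0.68 [294.8 220.9] [275. 202. 318. 239.] [44.4 22.8] 55 [437.3 171.9]
   tri [432.4 164.1   5. ] [1.4 1.4]
   tri [262.7 222.1   4.9] [1.9 1.9]
   tri [268.5 442.3   5.2] [1.4 1.4]
bank_mid top 0.87 [397.5 182.7] [380. 172. 413. 194.] [14.9 32. ] 83 [ 453.8 -378.4]
bank_mid scene 0.71 [194.2 118.7] [182. 112. 206. 125.] [22.6 12.7] 45 [ 452.7 -375. ]
bank_mid scene 0.29 [289.1 296.1] [279. 283. 303. 310.] [23.5 30.4] 6 [581.5 349.3]
   tri [ 452.7 -378.2   13.5] [1.3 1.3]
buds_mid top 0.84 [133.7 180.8] [121. 172. 148. 189.] [15. 26.] 90 [453.2 377.4]
buds_mid scene 0.9 [342.1 280.6
[... 1068 characters left out ...]
[34.3 50.2] 5 [652.   -0.8]
pad_bank_top scene 0.72 [190.7 210.3] [158. 190. 225. 233.] [28.3 58.8] 71 [650.   -1.5]
   tri [ 6.511e+02 -5.000e-01  1.670e+01] [0.6 0.6]
pad_buds_top top 0.79 [300.5 116.2] [280.  89. 320. 144.] [33.6 49.9] 5 [ 643.2 -101. ]
pad_buds_top scene 0.78 [176.6 187. ] [149. 168. 210. 205.] [25.3 55.7] 72 [ 643.4 -102.6]
pad_buds_top scene 0.21 [289.1 296.2] [279. 282. 306. 309.] [23.4 30.3] 7 [581.7 349.5]
   tri [ 643.4 -101.1   16.1] [0.5 0.5]
pad_speaker_top top 0.91 [334.9 119.6] [318.  92. 355. 147.] [34.9 51. ] 5 [ 634.  -199.9]
pad_speaker_top scene 0.65 [165.  166.2] [139. 150. 195. 184.] [22.7 52.2] 73 [ 634.6 -201.4]
   tri [ 634.4 -200.1   15.8] [0.6 0.6]
```

Run:
```python
from h import *
T=cap("top")
img=T["img"]; c=img[70:155,205:365]; cv2.imwrite("pics/pads.png",cv2.resize(c[:,:,::-1],None,fx=5,fy=5,interpolation=cv2.INTER_CUBIC))
c=img[120:275,70:290]; cv2.imwrite("pics/left.png",cv2.resize(c[:,:,::-1],None,fx=3.5,fy=3.5,interpolation=cv2.INTER_CUBIC))
hsv=cv2.cvtColor(img,cv2.COLOR_RGB2HSV)
m=((hsv[:,:,1]<60)&(hsv[:,:,2]>60)).astype(np.uint8); m[:80]=0;m[148:]=0;m[:,:208]=0;m[:,360:]=0
n,l,st,ce=cv2.connectedComponentsWithStats(m)
for i in range(1,n):
    if st[i,4]>150:
        ys,xs=np.nonzero(l==i); P=np.array([atz(T,p,24)[:2] for p in np.c_[xs,ys]]).astype(np.float32)
        r=cv2.minAreaRect(P); print(st[i],P.mean(0).round(1),np.round(r[0],1),np.round(r[1],1),round(r[2],1))
```

```text
(no output)
```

View pics/pads.png

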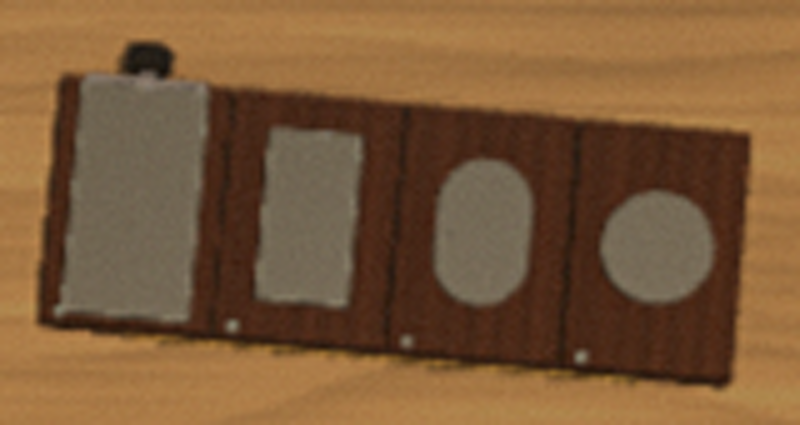

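View pics/left.png

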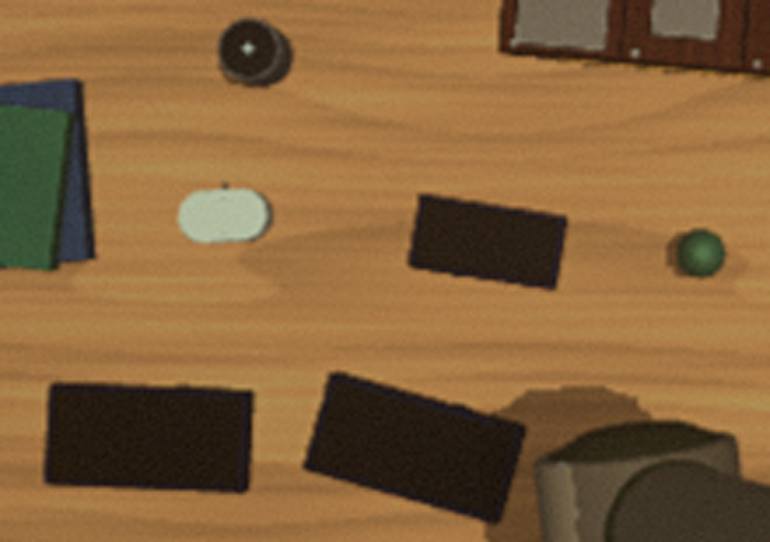

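```bash
cat > seg.py <<'E'
from h import *
T=cap("top"); img=cv2.resize(T["img"],None,fx=4,fy=4,interpolation=cv2.INTER_CUBIC)
hsv=cv2.cvtColor(img,cv2.COLOR_RGB2HSV).astype(int)
def comps(m,box,z,name,mn=1500):
    w=np.zeros_like(m,np.uint8); x0,y0,x1,y1=[4*b for b in box]; w[y0:y1,x0:x1]=m[y0:y1,x0:x1]
    w=cv2.morphologyEx(w,cv2.MORPH_OPEN,np.ones((5,5)))
    n,l,st,ce=cv2.connectedComponentsWithStats(w)
    for i in range(1,n):
        if st[i,4]>mn:
            ys,xs=np.nonzero(l==i); P=np.array([atz(T,((x+.5)/4-.5,(y+.5)/4-.5),z)[:2] for x,y in zip(xs[::3],ys[::3])]).astype(np.float32)
            r=cv2.minAreaRect(P); bp=cv2.boxPoints(r); e=[bp[1]-bp[0],bp[2]-bp[1]]; e=max(e,key=np.linalg.norm)
            print(name,"mean",P.mean(0).round(1),"rect",np.round(r[0],1),np.round(sorted(r[1]),1),"long axis deg",round(np.degrees(np.arctan2(e[1],e[0]))%180,1))
S_,V=hsv[:,:,1],hsv[:,:,2]
if __name__=="__main__":
    print(hsv[110*4,231*4],hsv[113*4,266*4],hsv[120*4,250*4],hsv[189*4,209*4],hsv[181*4,133*4],hsv[183*4,397*4],hsv[165*4,209*4])
    comps((S_<85)&(V>75),(210,70,362,152),24,"pad")
    comps((V<60),(180,165,240,210),12,"phone")
    comps((S_<85)&(V>150),(110,165,160,195),24,"buds")
    comps((S_<85)&(V>120),(375,165,420,198),22,"bank")
    comps((V<60),(130,120,160,150),44,"speaker")
E
python3 seg.py
```

```text
[ 18  72 114] [ 19  63 113] [ 10 169  71] [ 15 127  44] [ 40  39 189] [ 30  33 178] [ 16 147 173]
pad mean [661.   97.5] rect [662.5  98.6] [ 76.  143.7] long axis deg 175.2
pad mean [650.1  -2.2] rect [650.5  -2.1] [ 54.5 100. ] long axis deg 175.0
pad mean [ 642.1 -101.6] rect [ 642.2 -101.7] [52.7 82.1] long axis deg 176.6
pad mean [ 633.9 -201. ] rect [ 634.2 -201.2] [61.1 63. ] long axis deg 135.0
phone mean [432.1 161. ] rect [432.  161.4] [ 59.4 121.6] long axis deg 81.7
buds mean [451.9 376.9] rect [451.6 376.7] [42.9 70.9] long axis deg 93.2
bank mean [ 453.1 -379.9] rect [ 452.9 -379.6] [40.9 85.9] long axis deg 98.4
speaker mean [585.5 352.2] rect [585.2 352.1] [43.  43.9] long axis deg 0.4
```

```bash
python3 - <<'E'
from h import *
d=cap("wrist"); d["T"]=d["mount"]
for y in (0,4,8,12,17,20):
  print(y,proj(d,[[42.7,y,0],[42.7,y,11],[42.7,y,-11],[-42.7,y,11]]).round(0).tolist())
s=ctrl.sense()
print(go(452.9,-379.6,110,np.radians(8.4)))
E
python3 - <<'E'
import cv2
i=cv2.imread('pics/wrist0.png');cv2.imwrite('pics/w0z.png',cv2.resize(i[220:384,90:420],None,fx=2.4,fy=2.4))
E
```

```text
0 [[326.0, 247.0], [328.0, 229.0], [325.0, 264.0], [177.0, 229.0]]
4 [[325.0, 244.0], [326.0, 227.0], [323.0, 260.0], [179.0, 227.0]]
8 [[323.0, 241.0], [325.0, 224.0], [322.0, 257.0], [180.0, 224.0]]
12 [[322.0, 238.0], [323.0, 221.0], [320.0, 254.0], [182.0, 221.0]]
17 [[320.0, 235.0], [321.0, 218.0], [319.0, 250.0], [184.0, 218.0]]
20 [[319.0, 233.0], [320.0, 217.0], [318.0, 248.0], [185.0, 217.0]]
(array([-0.0126,  0.1142,  0.2944]), np.float64(-1.3657), -0.223)
```

View pics/w0z.png

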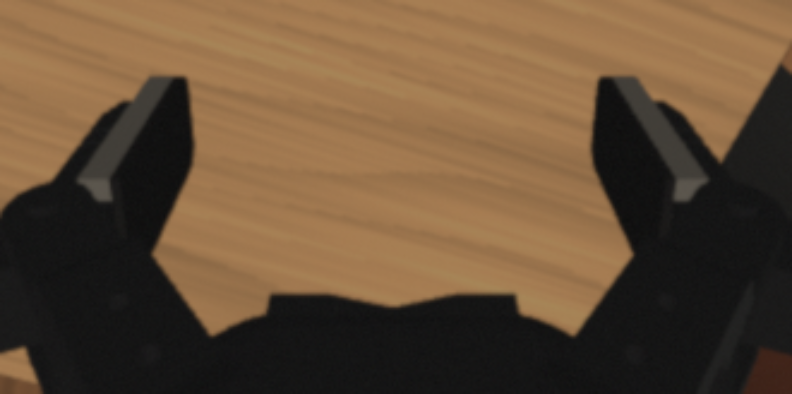

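>>> jog_arm(
  targets=[
    {"offset":[-0.0126,0.1142,0.2944],"yaw":-1.366},
    {"offset":[-0.0126,0.1142,0.2944],"yaw":-1.366},
    {"offset":[-0.0126,0.1142,0.2944],"yaw":-1.366},
    {"offset":[-0.0126,0.1142,0.2944],"yaw":-1.366},
    {"offset":[-0.0126,0.1142,0.2944],"yaw":-1.366},
    {"offset":[-0.0126,0.1142,0.2944],"yaw":-1.366},
    {"offset":[-0.0126,0.1142,0.2944],"yaw":-1.366},
    {"offset":[-0.0126,0.1142,0.2944],"yaw":-1.366},
    {"offset":[-0.0126,0.1142,0.2944],"yaw":-1.366},
    {"offset":[-0.0126,0.1142,0.2944],"yaw":-1.366},
    {"offset":[-0.0126,0.1142,0.2944],"yaw":-1.366},
    {"offset":[-0.0126,0.1142,0.2944],"yaw":-1.366},
  ],
  fingers=0.0854,
)

```text
time_s: 2.4
eef_pos: [453.1, -379.5, 109.9]
ee_rot: [0.705, -0.705, -0.053, 0.054]
force: [-1.3, -0.5, 0.6]
grip_width: 0.998
```

Run:
```python
from h import *
s=ctrl.sense(); print(s["eef_pos"].round(1),s["time_s"],R_of(s["ee_rot"]).round(3).tolist())
d=cap("wrist","w1"); 
for r in ctrl.regions_of("wrist","bank_mid"):
    ys,xs=np.nonzero(r["region"]); print(r["score"],r["box"],atz(d,(xs.mean(),ys.mean()),20))
print(go(452.9,-379.6,24,np.radians(8.4)))
```

```text
[ 453.1 -379.5  109.9] 2.4 [[0.989, -0.0, -0.151], [0.151, 0.0, 0.989], [-0.0, -1.0, 0.0]]
0.76 [229.2, 147.8, 280.2, 242.6] [ 451.30388293 -376.08310508   20.        ]
(array([-0.   ,  0.086,  0.   ]), np.float64(-0.0034), -1.039)
```

View pics/w1.png

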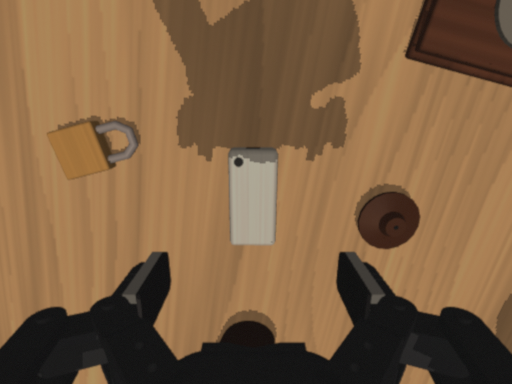

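>>> jog_arm(
  targets=[
    {"offset":[0,0.04,0],"yaw":0},
    {"offset":[0,0.07,0],"yaw":0},
    {"offset":[0,0.086,0],"yaw":0},
    {"offset":[0,0.086,0],"yaw":0},
    {"offset":[0,0.086,0],"yaw":0},
  ],
)

```text
time_s: 2.92
eef_pos: [452.8, -379.7, 24.1]
ee_rot: [0.706, -0.705, -0.05, 0.05]
force: [0.5, 0.2, 1.0]
grip_width: 1.002
```

>>> jog_arm(
  targets=[
    {"offset":[0,0,0],"yaw":0},
    {"offset":[0,0,0],"yaw":0},
    {"offset":[0,0,0],"yaw":0},
    {"offset":[0,0,0],"yaw":0},
    {"offset":[0,0,0],"yaw":0},
    {"offset":[0,0,0],"yaw":0},
  ],
  fingers=0.03,
  grip_force=30,
)

```text
time_s: 3.42
eef_pos: [452.9, -379.8, 24.4]
ee_rot: [0.705, -0.705, -0.05, 0.05]
force: [-0.5, -0.7, -0.8]
grip_width: 0.35
```

Run:
```python
from h import *
s=ctrl.sense(); print(s["eef_pos"].round(1),s["time_s"],s["grip_width"],s["force"])
d=cap("wrist","w2"); cap("scene","s2")
```

```text
[ 452.9 -379.8   24.4] 3.4167 0.3499479342043793 [-0.50054104 -0.68871839 -0.81818006]
```

View pics/w2.png

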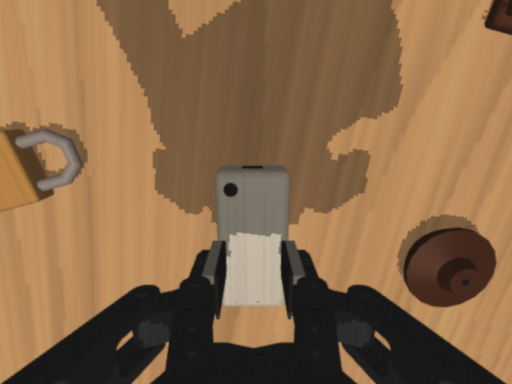

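Run:
```python
import cv2
i=cv2.imread('pics/w2.png');cv2.imwrite('pics/w2z.png',cv2.resize(i[150:350,150:360],None,fx=3,fy=3,interpolation=cv2.INTER_CUBIC))
i=cv2.imread('pics/s2.png');cv2.imwrite('pics/s2z.png',cv2.resize(i[60:180,120:290],None,fx=4,fy=4,interpolation=cv2.INTER_CUBIC))
```

```text
(no output)
```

View pics/w2z.png

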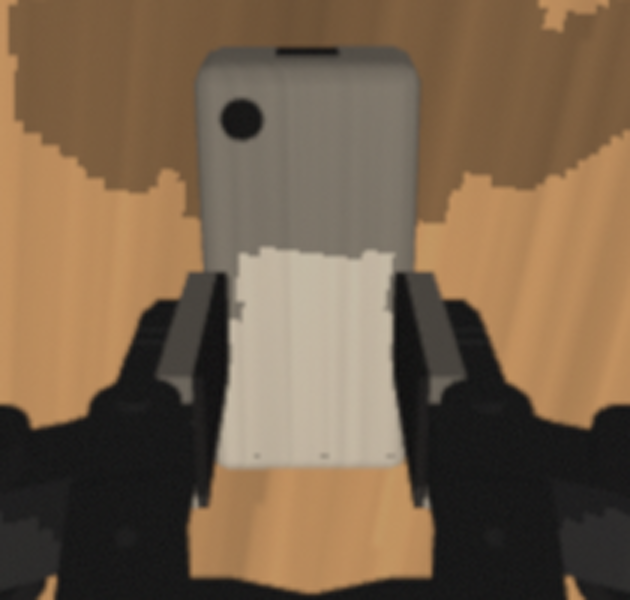

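View pics/s2z.png

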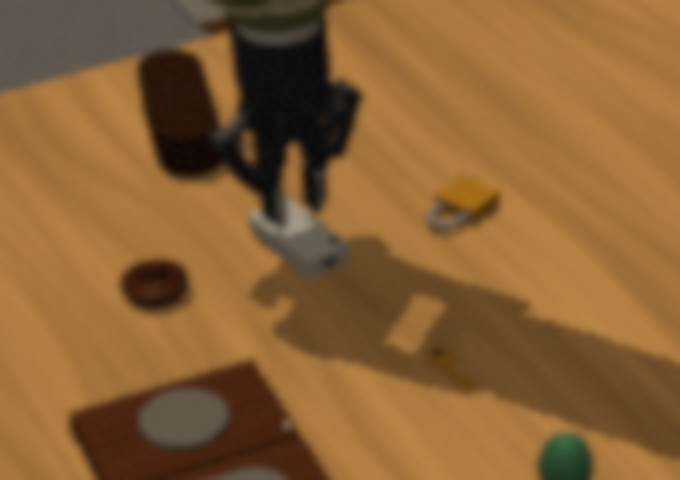

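Run:
```python
from h import *
d=cap("scene"); s=ctrl.sense();R=R_of(s["ee_rot"])
for x in (15,-15,21,-21):
  for y in (17,10,0,-15):
    p=proj(d,(s["eef_pos"]+R@np.array([x,y,0])))[0]; print(x,y,((p-[120,60])*4).round())
```

```text
15 17 [280. 247.]
15 10 [279. 240.]
15 0 [278. 230.]
15 -15 [276. 214.]
-15 17 [309. 234.]
-15 10 [309. 227.]
-15 0 [308. 217.]
-15 -15 [307. 201.]
21 17 [274. 249.]
21 10 [273. 242.]
21 0 [272. 232.]
21 -15 [270. 217.]
-21 17 [315. 231.]
-21 10 [315. 224.]
-21 0 [314. 214.]
-21 -15 [313. 199.]
```

>>> jog_arm(
  targets=[
    {"offset":[0,0,0],"yaw":0},
    {"offset":[0,0,0],"yaw":0},
    {"offset":[0,0,0],"yaw":0},
    {"offset":[0,0,0],"yaw":0},
    {"offset":[0,0.01,0],"yaw":0},
    {"offset":[0,0.02,0],"yaw":0},
    {"offset":[0,0.026,0],"yaw":0},
    {"offset":[0,0.032,0],"yaw":0},
    {"offset":[0,0.032,0],"yaw":0},
  ],
  fingers=0.0854,
)

```text
time_s: 4.32
eef_pos: [452.2, -379.0, -9.7]
ee_rot: [0.706, -0.704, -0.049, 0.05]
force: [-0.2, -0.2, -0.4]
grip_width: 1.001
```

>>> jog_arm(
  targets=[
    {"offset":[0,0,0],"yaw":0},
    {"offset":[0,0,0],"yaw":0},
    {"offset":[0,0,0],"yaw":0},
    {"offset":[0,0,0],"yaw":0},
    {"offset":[0,0,0],"yaw":0},
    {"offset":[0,0,0],"yaw":0},
  ],
  fingers=0.03,
  grip_force=30,
)

```text
time_s: 4.82
eef_pos: [452.9, -379.5, -8.7]
ee_rot: [0.706, -0.705, -0.05, 0.05]
force: [0.9, 0.3, 5.9]
grip_width: 0.49
```

Run:
```python
from h import *
s=ctrl.sense(); print(s["eef_pos"].round(1),s["time_s"],s["grip_width"],s["force"])
d=cap("wrist","w3"); d2=cap("scene","s3")
i=cv2.imread('pics/w3.png');j=cv2.imread('pics/s3.png')
a=cv2.resize(i[150:350,150:360],(400,380));b=cv2.resize(j[60:180,120:290],(400,380))
cv2.imwrite('pics/c3.png',np.hstack([a,b]))
```

```text
[ 452.9 -379.5   -8.7] 4.8167 0.48957821928730644 [0.88171109 0.31055289 5.87140771]
```

View pics/c3.png

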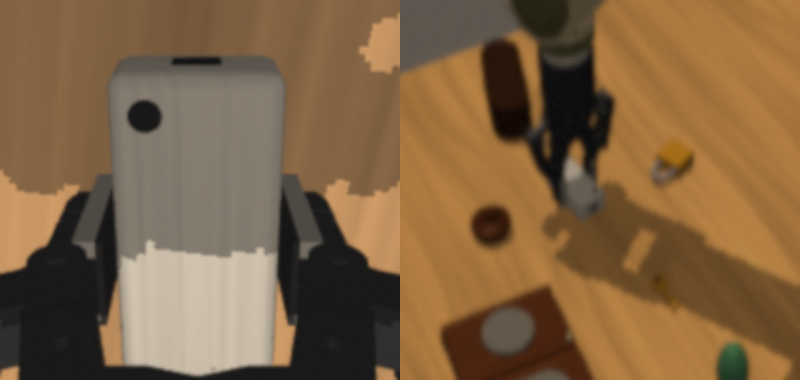

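Run:
```python
from h import *
print(go(650.3,-2.1,110,np.radians(85.2)))
```

```text
(array([ 0.2484, -0.1184,  0.3462]), np.float64(-1.3463), -1.037)
```

>>> jog_arm(
  targets=[
    {"offset":[0,-0.04,0],"yaw":0},
    {"offset":[0,-0.08,0],"yaw":0},
    {"offset":[0.02,-0.118,0.028],"yaw":-0.1},
    {"offset":[0.248,-0.1184,0.346],"yaw":-1.346},
    {"offset":[0.248,-0.1184,0.346],"yaw":-1.346},
    {"offset":[0.248,-0.1184,0.346],"yaw":-1.346},
    {"offset":[0.248,-0.1184,0.346],"yaw":-1.346},
    {"offset":[0.248,-0.1184,0.346],"yaw":-1.346},
    {"offset":[0.248,-0.1184,0.346],"yaw":-1.346},
    {"offset":[0.248,-0.1184,0.346],"yaw":-1.346},
    {"offset":[0.248,-0.1184,0.346],"yaw":-1.346},
    {"offset":[0.248,-0.1184,0.346],"yaw":-1.346},
  ],
)

```text
time_s: 5.92
eef_pos: [639.6, -20.4, 109.1]
ee_rot: [0.548, -0.547, -0.448, 0.448]
force: [-0.3, 0.1, -2.8]
grip_width: 0.486
```

Run:
```python
from h import *
print(go(650.3,-2.1,110,np.radians(85.2)), ctrl.sense()["eef_pos"])
```

```text
(array([ 0.0201, -0.0009, -0.0069]), np.float64(-0.1152), -1.587) [639.57931009 -20.43447136 109.14407346]
```

>>> jog_arm(
  targets=[
    {"offset":[0.02,-0.001,-0.007],"yaw":-0.115},
    {"offset":[0.02,-0.001,-0.007],"yaw":-0.115},
    {"offset":[0.02,-0.001,-0.007],"yaw":-0.115},
    {"offset":[0.02,-0.001,-0.007],"yaw":-0.115},
  ],
)

```text
time_s: 6.25
eef_pos: [649.9, -2.7, 109.6]
ee_rot: [0.522, -0.52, -0.478, 0.479]
force: [0.5, -0.2, -2.3]
grip_width: 0.484
```

Run:
```python
from h import *
d=cap("wrist","w4")
print(go(650.3,-2.1,17,np.radians(85.2)), ctrl.sense()["eef_pos"])
# expected pad outline
import math
c=np.array([650.3,-2.1]);a=math.radians(-4.8);u=np.array([math.cos(a),math.sin(a)]);v=np.array([-u[1],u[0]])
im=d["img"].copy()
for cc,L,W in ((c,50,27),(c+100*v,67,37),(c-100*v,42,27)):
    P=np.array([[*(cc+sx*L*u+sy*W*v),24] for sx,sy in((1,1),(1,-1),(-1,-1),(-1,1))])
    cv2.polylines(im,[proj(d,P).round().astype(int)],True,(255,0,0),1)
cv2.imwrite("pics/w4.png",im[:,:,::-1])
```

```text
(array([ 0.001 ,  0.0928, -0.0006]), np.float64(-0.0023), -1.67) [649.88141507  -3.17644838 109.79821342]
```

View pics/w4.png

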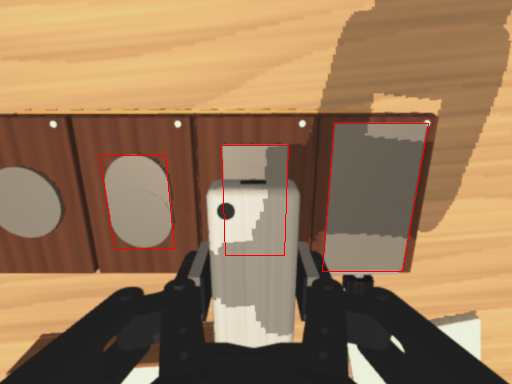

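>>> jog_arm(
  targets=[
    {"offset":[0.001,0.035,-0.001],"yaw":0},
    {"offset":[0.001,0.07,-0.001],"yaw":0},
    {"offset":[0.001,0.088,-0.001],"yaw":0},
    {"offset":[0.001,0.093,-0.001],"yaw":0},
    {"offset":[0.001,0.094,-0.001],"yaw":0},
    {"offset":[0.001,0.094,-0.001],"yaw":0},
  ],
)

```text
time_s: 6.8
eef_pos: [650.5, -3.3, 16.0]
ee_rot: [0.522, -0.521, -0.477, 0.478]
force: [-0.7, -0.5, -3.2]
grip_width: 0.487
```

>>> jog_arm(
  targets=[
    {"offset":[0,0,0],"yaw":0},
    {"offset":[0,0,0],"yaw":0},
    {"offset":[0,0,0],"yaw":0},
    {"offset":[0,0,0],"yaw":0},
    {"offset":[0,-0.04,0],"yaw":0},
    {"offset":[0,-0.08,0],"yaw":0},
    {"offset":[0,-0.12,0],"yaw":0},
    {"offset":[0,-0.12,0],"yaw":0},
  ],
  fingers=0.0854,
)

```text
time_s: 7.47
eef_pos: [654.2, -3.9, 145.2]
ee_rot: [-0.518, 0.525, 0.48, -0.475]
force: [0.5, 0.2, 0.9]
grip_width: 1.003
```

Run:
```python
from h import *
d=cap("wrist","w5");s=ctrl.sense()
for n in ("bank_mid",):
  for r in ctrl.regions_of("wrist",n):
    ys,xs=np.nonzero(r["region"]); P=np.array([atz(d,p,46)[:2] for p in np.c_[xs,ys]]).astype(np.float32); print(r["score"],P.mean(0),cv2.minAreaRect(P))
print(s["eef_pos"],s["joints"].round(2),go(432,161.3,95,np.radians(81.7-90)))
```

```text
0.68 [6.334588e+02 1.197205e-01] ((642.337158203125, -1.3930931091308594), (86.31671142578125, 130.3636932373047), 85.22433471679688)
0.55 [646.10004    -3.3507164] ((647.947021484375, -3.551116943359375), (41.460811614990234, 88.86965942382812), 85.17205047607422)
[652.87314767  -3.70426798 141.00683202] [-0.18  0.66  1.19  0.    1.29 -1.67] (array([0.1448, 0.0426, 0.2332]), np.float64(-1.514), -1.668)
```

View pics/w5.png

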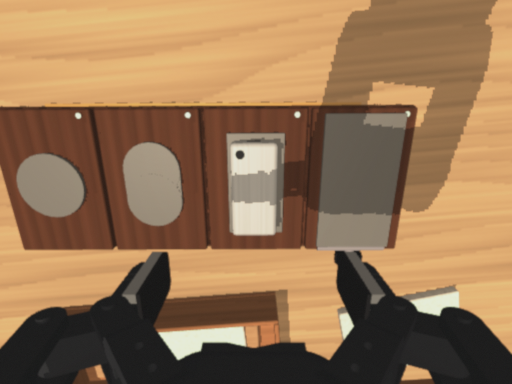

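>>> jog_arm(
  targets=[
    {"offset":[0.1448,0.0426,0.2332],"yaw":1.628},
    {"offset":[0.1448,0.0426,0.2332],"yaw":1.628},
    {"offset":[0.1448,0.0426,0.2332],"yaw":1.628},
    {"offset":[0.1448,0.0426,0.2332],"yaw":1.628},
    {"offset":[0.1448,0.0426,0.2332],"yaw":1.628},
    {"offset":[0.1448,0.0426,0.2332],"yaw":1.628},
    {"offset":[0.1448,0.0426,0.2332],"yaw":1.628},
    {"offset":[0.1448,0.0426,0.2332],"yaw":1.628},
    {"offset":[0.1448,0.0426,0.2332],"yaw":1.628},
    {"offset":[0.1448,0.0426,0.2332],"yaw":1.628},
    {"offset":[0.1448,0.0426,0.2332],"yaw":1.628},
    {"offset":[0.1448,0.0426,0.2332],"yaw":1.628},
  ],
)

```text
time_s: 8.57
eef_pos: [431.1, 161.2, 93.8]
ee_rot: [0.707, -0.707, 0.009, -0.008]
force: [-0.3, -0.2, 0.4]
grip_width: 1.001
```

>>> jog_arm(
  targets=[
    {"offset":[0,0,0],"yaw":0.2},
    {"offset":[0,0,0],"yaw":0.2},
  ],
)

```text
time_s: 8.73
eef_pos: [430.0, 161.1, 92.4]
ee_rot: [-0.702, 0.703, -0.083, 0.079]
force: [-0.1, 0.3, -1.3]
grip_width: 1.002
```

Run:
```python
from h import *
d=cap("wrist","w6");s=ctrl.sense()
for n in ("phone_mid",):
  for r in ctrl.regions_of("wrist",n):
    ys,xs=np.nonzero(r["region"]); P=np.array([atz(d,p,12)[:2] for p in np.c_[xs,ys]]).astype(np.float32); print(r["score"],r["box"],P.mean(0),cv2.minAreaRect(P))
print(s["eef_pos"],s["joints"].round(2),go(432,161.3,-13,np.radians(81.7-90)))
```

```text
0.92 [213.4, 125.0, 294.0, 266.1] [433.16    167.30135] ((432.13592529296875, 162.808837890625), (122.54463195800781, 61.88831329345703), 81.56608581542969)
0.81 [0.0, 72.5, 109.3, 272.0] [270.44995 219.79117] ((264.14788818359375, 218.0657958984375), (170.15687561035156, 92.58971405029297), 74.43910217285156)
[430.12556982 161.14113332  92.50290516] [0.1  0.33 1.85 0.   0.96 0.33] (array([0.0021, 0.1056, 0.0006]), np.float64(-0.0794), 0.326)
```

View pics/w6.png

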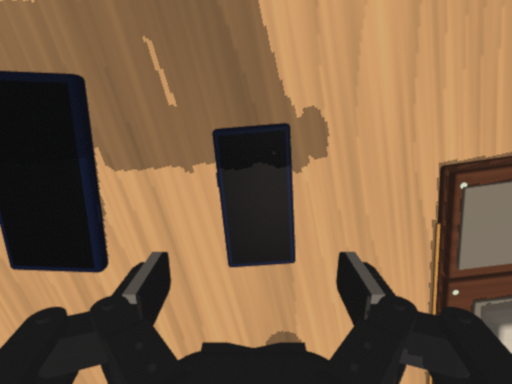

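>>> jog_arm(
  targets=[
    {"offset":[0.002,0.035,0.001],"yaw":-0.08},
    {"offset":[0.002,0.07,0.001],"yaw":-0.08},
    {"offset":[0.002,0.09,0.001],"yaw":-0.08},
    {"offset":[0.002,0.1,0.001],"yaw":-0.08},
    {"offset":[0.002,0.1056,0.001],"yaw":-0.08},
    {"offset":[0.002,0.1056,0.001],"yaw":-0.08},
    {"offset":[0.002,0.1056,0.001],"yaw":-0.08},
  ],
)

```text
time_s: 9.42
eef_pos: [432.5, 161.8, -12.2]
ee_rot: [-0.705, 0.705, -0.052, 0.05]
force: [-0.5, 1.0, 0.3]
grip_width: 1.003
```

>>> jog_arm(
  targets=[
    {"offset":[0,0,0],"yaw":0},
    {"offset":[0,0,0],"yaw":0},
    {"offset":[0,0,0],"yaw":0},
    {"offset":[0,0,0],"yaw":0},
    {"offset":[0,0,0],"yaw":0},
  ],
  fingers=0.05,
)

```text
time_s: 9.83
eef_pos: [433.3, 161.9, -11.1]
ee_rot: [0.705, -0.705, 0.051, -0.05]
force: [-1.4, -0.6, 6.5]
grip_width: 0.717
```

Run:
```python
from h import *
d=cap("wrist","w7");s=ctrl.sense()
print(s["eef_pos"],s["force"],s["grip_width"]*85.4,go(659,97.4,100,np.radians(85.2)),s["joints"][5])
```

```text
[433.29293032 161.85508643 -11.07310558] [-0.92480813 -0.31698039  6.20071152] 61.42781877835701 (array([ 0.2325, -0.1113, -0.0316]), np.float64(1.5114), 0.246) 0.24580081559539366
```

View pics/w7.png

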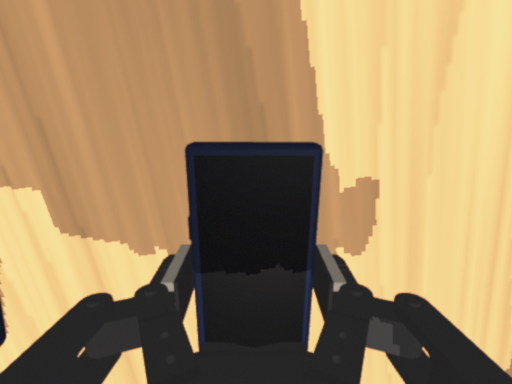

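>>> jog_arm(
  targets=[
    {"offset":[0,-0.03,0],"yaw":0},
    {"offset":[0,-0.07,0],"yaw":0},
    {"offset":[0.02,-0.11,-0.003],"yaw":0.1},
    {"offset":[0.2325,-0.1113,-0.0316],"yaw":1.511},
    {"offset":[0.2325,-0.1113,-0.0316],"yaw":1.511},
    {"offset":[0.2325,-0.1113,-0.0316],"yaw":1.511},
    {"offset":[0.2325,-0.1113,-0.0316],"yaw":1.511},
    {"offset":[0.2325,-0.1113,-0.0316],"yaw":1.511},
    {"offset":[0.2325,-0.1113,-0.0316],"yaw":1.511},
    {"offset":[0.2325,-0.1113,-0.0316],"yaw":1.511},
    {"offset":[0.2325,-0.1113,-0.0316],"yaw":1.511},
    {"offset":[0.2325,-0.1113,-0.0316],"yaw":1.511},
  ],
)

```text
time_s: 10.88
eef_pos: [659.0, 97.3, 100.0]
ee_rot: [-0.546, 0.547, -0.449, 0.448]
force: [-0.8, -0.7, -2.0]
grip_width: 0.711
```

Run:
```python
from h import *
print(go(659,97.4,100,np.radians(85.2)), ctrl.sense()["eef_pos"])
```

```text
(array([-0.0001, -0.    ,  0.0001]), np.float64(0.2802), 1.345) [658.96272853  97.25967998  99.95710432]
```

>>> jog_arm(
  targets=[
    {"offset":[0,0,0],"yaw":0.28},
    {"offset":[0,0,0],"yaw":0.28},
    {"offset":[0,0,0],"yaw":0.28},
    {"offset":[0,0,0],"yaw":0.28},
    {"offset":[0,0,0],"yaw":0.28},
  ],
)

```text
time_s: 11.3
eef_pos: [658.9, 97.3, 100.2]
ee_rot: [0.479, -0.479, 0.52, -0.52]
force: [0.1, 0.3, -1.3]
grip_width: 0.715
```

Run:
```python
from h import *
d=cap("wrist","w8");cap("scene","s8")
print(go(659,97.4,14.5,np.radians(85.2)), ctrl.sense()["eef_pos"])
import math
c=np.array([650.3,-2.1]);a=math.radians(-4.8);u=np.array([math.cos(a),math.sin(a)]);v=np.array([-u[1],u[0]])
im=d["img"].copy()
for cc,L,W in ((c,50,27),(np.array([659,97.4]),67,37),(c-100*v,42,27)):
    P=np.array([[*(cc+sx*L*u+sy*W*v),24] for sx,sy in((1,1),(1,-1),(-1,-1),(-1,1))])
    cv2.polylines(im,[proj(d,P).round().astype(int)],True,(255,0,0),1)
cv2.imwrite("pics/w8.png",im[:,:,::-1])
```

```text
(array([-0.0001,  0.0856,  0.0002]), np.float64(0.0016), 1.624) [658.9252506   97.23952688 100.12625369]
```

View pics/w8.png

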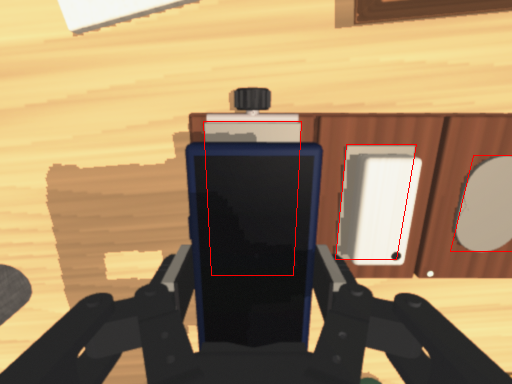

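View pics/s8.png

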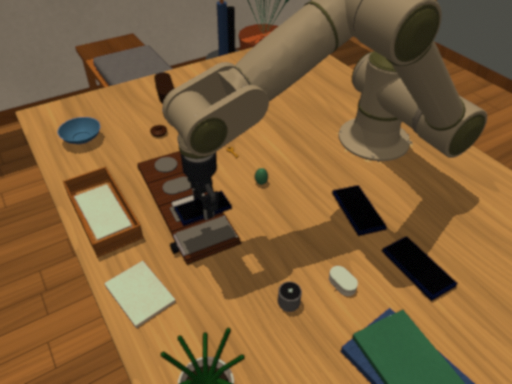

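>>> jog_arm(
  targets=[
    {"offset":[0,0.035,0],"yaw":0},
    {"offset":[0,0.065,0],"yaw":0},
    {"offset":[0,0.08,0],"yaw":0},
    {"offset":[0,0.085,0],"yaw":0},
    {"offset":[0,0.0865,0],"yaw":0},
    {"offset":[0,0.0865,0],"yaw":0},
  ],
)

```text
time_s: 11.9
eef_pos: [659.0, 97.3, 13.9]
ee_rot: [0.479, -0.479, 0.52, -0.52]
force: [-0.7, -0.1, -1.9]
grip_width: 0.715
```

>>> jog_arm(
  targets=[
    {"offset":[0,0,0],"yaw":0},
    {"offset":[0,0,0],"yaw":0},
    {"offset":[0,0,0],"yaw":0},
    {"offset":[0,-0.02,0],"yaw":0},
    {"offset":[0,-0.06,0],"yaw":0},
    {"offset":[0,-0.1,0],"yaw":0},
    {"offset":[0,-0.13,0],"yaw":0},
    {"offset":[0,-0.13,0],"yaw":0},
  ],
  fingers=0.0854,
)

```text
time_s: 12.57
eef_pos: [661.9, 97.3, 152.2]
ee_rot: [-0.482, 0.476, -0.517, 0.523]
force: [0.7, 0.0, 0.6]
grip_width: 0.998
```

Run:
```python
from h import *
d=cap("wrist","w9");s=ctrl.sense()
for r in ctrl.regions_of("wrist","phone_mid"):
    ys,xs=np.nonzero(r["region"]); P=np.array([atz(d,p,36)[:2] for p in np.c_[xs,ys]]).astype(np.float32); print(r["score"],r["box"],P.mean(0),cv2.minAreaRect(P))
print(s["eef_pos"],s["joints"].round(2),go(451.8,376.8,110,np.radians(3.2)))
```

```text
0.63 [221.9, 130.8, 286.7, 249.6] [663.77625  95.92235] ((659.6055908203125, 96.07349395751953), (63.054908752441406, 124.0558853149414), 85.37525177001953)
0.57 [331.2, 151.1, 389.2, 240.5] [650.6351     -4.8644667] ((648.61572265625, -4.555042266845703), (47.82450485229492, 91.85020446777344), 86.01980590820312)
[660.7428521   97.26058706 148.35333416] [-0.03  0.69  1.12  0.    1.33  1.62] (array([-0.2617,  0.035 , -0.2299]), np.float64(1.4336), 1.623)
```

View pics/w9.png

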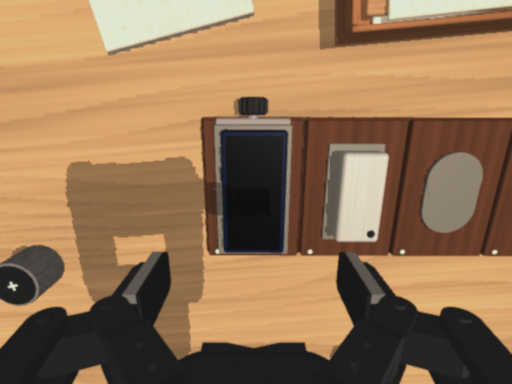

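>>> jog_arm(
  targets=[
    {"offset":[-0.2617,0.035,-0.23],"yaw":-1.708},
    {"offset":[-0.2617,0.035,-0.23],"yaw":-1.708},
    {"offset":[-0.2617,0.035,-0.23],"yaw":-1.708},
    {"offset":[-0.2617,0.035,-0.23],"yaw":-1.708},
    {"offset":[-0.2617,0.035,-0.23],"yaw":-1.708},
    {"offset":[-0.2617,0.035,-0.23],"yaw":-1.708},
    {"offset":[-0.2617,0.035,-0.23],"yaw":-1.708},
    {"offset":[-0.2617,0.035,-0.23],"yaw":-1.708},
    {"offset":[-0.2617,0.035,-0.23],"yaw":-1.708},
    {"offset":[-0.2617,0.035,-0.23],"yaw":-1.708},
    {"offset":[-0.2617,0.035,-0.23],"yaw":-1.708},
    {"offset":[-0.2617,0.035,-0.23],"yaw":-1.708},
  ],
)

```text
time_s: 13.67
eef_pos: [450.6, 376.8, 108.5]
ee_rot: [-0.705, 0.706, -0.051, 0.051]
force: [-0.3, -0.4, 0.8]
grip_width: 1.003
```

Run:
```python
from h import *
print(go(451.8,376.8,110,np.radians(3.2)), ctrl.sense()["eef_pos"])
```

```text
(array([ 0.0012, -0.0015,  0.0001]), np.float64(-0.2009), 0.643) [450.62606731 376.84695205 108.53638516]
```

>>> jog_arm(
  targets=[
    {"offset":[0.001,0,0],"yaw":-0.2},
    {"offset":[0.001,0,0],"yaw":-0.2},
    {"offset":[0.001,0,0],"yaw":-0.2},
    {"offset":[0.001,0,0],"yaw":-0.2},
  ],
)

```text
time_s: 14.0
eef_pos: [451.2, 376.4, 107.5]
ee_rot: [-0.706, 0.708, 0.018, -0.019]
force: [0.1, -0.3, 0.1]
grip_width: 1.0
```

Run:
```python
from h import *
d=cap("wrist","w10");s=ctrl.sense()
for r in ctrl.regions_of("wrist","buds_mid"):
    ys,xs=np.nonzero(r["region"]); P=np.array([atz(d,p,18)[:2] for p in np.c_[xs,ys]]).astype(np.float32); print(r["score"],r["box"],P.mean(0),cv2.minAreaRect(P))
print(s["eef_pos"],s["joints"].round(2),go(451.8,376.8,-8,np.radians(3.2)))
```

```text
0.8 [230.4, 157.4, 286.7, 240.0] [451.95184 377.516  ] ((454.8756408691406, 376.34613037109375), (47.93708801269531, 77.00896453857422), 1.6321132183074951)
[451.28802152 376.50307596 107.76433172] [ 0.5   0.56  1.45 -0.    1.14  0.44] (array([0.0006, 0.116 , 0.0004]), np.float64(-0.0033), 0.444)
```

View pics/w10.png

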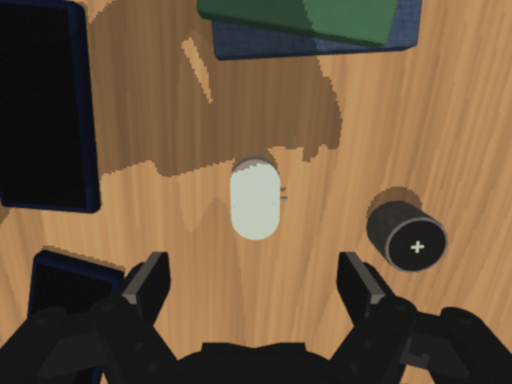

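>>> jog_arm(
  targets=[
    {"offset":[0.001,0.04,0],"yaw":0},
    {"offset":[0.001,0.08,0],"yaw":0},
    {"offset":[0.001,0.1,0],"yaw":0},
    {"offset":[0.001,0.112,0],"yaw":0},
    {"offset":[0.001,0.115,0],"yaw":0},
    {"offset":[0.001,0.115,0],"yaw":0},
  ],
)

```text
time_s: 14.6
eef_pos: [452.4, 376.5, -6.9]
ee_rot: [-0.706, 0.707, 0.018, -0.019]
force: [0.4, -0.6, 1.2]
grip_width: 0.999
```

>>> jog_arm(
  targets=[
    {"offset":[0,0,0],"yaw":0},
    {"offset":[0,0,0],"yaw":0},
    {"offset":[0,0,0],"yaw":0},
    {"offset":[0,0,0],"yaw":0},
    {"offset":[0,0,0],"yaw":0},
    {"offset":[0,0,0],"yaw":0},
  ],
  fingers=0.03,
)

```text
time_s: 15.1
eef_pos: [453.0, 376.8, -5.7]
ee_rot: [-0.707, 0.707, 0.018, -0.018]
force: [-1.0, 0.4, 6.7]
grip_width: 0.483
```

Run:
```python
from h import *
s=ctrl.sense()
print(s["eef_pos"],s["force"],s["grip_width"]*85.4,go(642.1,-101.7,110,np.radians(85.2)),s["joints"][5])
```

```text
[453.04828353 376.8252885   -5.74572954] [-1.02859697  0.37642928  6.66188839] 41.26644774670564 (array([ 0.164 , -0.1153, -0.4878]), np.float64(-1.4352), 0.444) 0.44447716233307794
```

>>> jog_arm(
  targets=[
    {"offset":[0,-0.04,0],"yaw":0},
    {"offset":[0,-0.08,0],"yaw":0},
    {"offset":[0.01,-0.115,-0.03],"yaw":-0.1},
    {"offset":[0.164,-0.1153,-0.4878],"yaw":-1.435},
    {"offset":[0.164,-0.1153,-0.4878],"yaw":-1.435},
    {"offset":[0.164,-0.1153,-0.4878],"yaw":-1.435},
    {"offset":[0.164,-0.1153,-0.4878],"yaw":-1.435},
    {"offset":[0.164,-0.1153,-0.4878],"yaw":-1.435},
    {"offset":[0.164,-0.1153,-0.4878],"yaw":-1.435},
    {"offset":[0.164,-0.1153,-0.4878],"yaw":-1.435},
    {"offset":[0.164,-0.1153,-0.4878],"yaw":-1.435},
    {"offset":[0.164,-0.1153,-0.4878],"yaw":-1.435},
  ],
)

```text
time_s: 16.1
eef_pos: [592.3, 24.1, 108.9]
ee_rot: [-0.582, 0.583, 0.401, -0.401]
force: [0.5, 1.1, -0.9]
grip_width: 0.487
```

Run:
```python
from h import *
print(go(642.1,-101.7,110,np.radians(85.2)), ctrl.sense()["eef_pos"],ctrl.sense()["grip_width"])
```

```text
(array([-0.0998, -0.001 , -0.0914]), np.float64(-0.2807), -1.362) [592.31857186  24.11435501 108.9192783 ] 0.48688200192356185
```

>>> jog_arm(
  targets=[
    {"offset":[-0.0998,-0.001,-0.0914],"yaw":-0.281},
    {"offset":[-0.0998,-0.001,-0.0914],"yaw":-0.281},
    {"offset":[-0.0998,-0.001,-0.0914],"yaw":-0.281},
    {"offset":[-0.0998,-0.001,-0.0914],"yaw":-0.281},
    {"offset":[-0.0998,-0.001,-0.0914],"yaw":-0.281},
    {"offset":[-0.0998,-0.001,-0.0914],"yaw":-0.281},
    {"offset":[-0.0998,-0.001,-0.0914],"yaw":-0.281},
  ],
)

```text
time_s: 16.68
eef_pos: [641.8, -100.3, 110.0]
ee_rot: [-0.52, 0.52, 0.479, -0.479]
force: [0.9, 0.1, -0.6]
grip_width: 0.487
```

Run:
```python
from h import *
d=cap("wrist","w11")
print(go(642.1,-101.7,19,np.radians(85.2)), ctrl.sense()["eef_pos"])
import math
c=np.array([650.3,-2.1]);a=math.radians(-4.8);u=np.array([math.cos(a),math.sin(a)]);v=np.array([-u[1],u[0]])
im=d["img"].copy()
for cc,L,W in ((np.array([642.1,-101.7]),42,27),(np.array([659,97.4]),67,37),(np.array([634,-201.2]),32,32)):
    P=np.array([[*(cc+sx*L*u+sy*W*v),24] for sx,sy in((1,1),(1,-1),(-1,-1),(-1,1))])
    cv2.polylines(im,[proj(d,P).round().astype(int)],True,(255,0,0),1)
cv2.imwrite("pics/w11.png",im[:,:,::-1])
```

```text
(array([-0.0015,  0.0912, -0.0004]), np.float64(0.0016), -1.823) [ 641.83532116 -100.10525375  110.16193011]
```

View pics/w11.png

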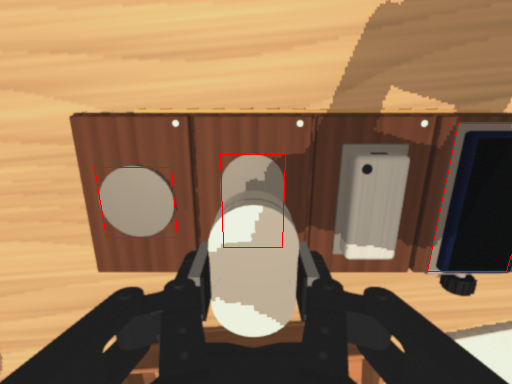

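>>> jog_arm(
  targets=[
    {"offset":[-0.0015,0.04,0],"yaw":0},
    {"offset":[-0.0015,0.07,0],"yaw":0},
    {"offset":[-0.0015,0.086,0],"yaw":0},
    {"offset":[-0.0015,0.09,0],"yaw":0},
    {"offset":[-0.0015,0.0915,0],"yaw":0},
    {"offset":[-0.0015,0.0915,0],"yaw":0},
  ],
)

```text
time_s: 17.23
eef_pos: [641.8, -100.6, 19.0]
ee_rot: [-0.52, 0.52, 0.479, -0.479]
force: [0.4, 0.3, -0.1]
grip_width: 0.485
```

>>> jog_arm(
  targets=[
    {"offset":[0,0,0],"yaw":0},
    {"offset":[0,0,0],"yaw":0},
    {"offset":[0,0,0],"yaw":0},
    {"offset":[0,0,0],"yaw":0},
    {"offset":[0,-0.04,0],"yaw":0},
    {"offset":[0,-0.08,0],"yaw":0},
    {"offset":[0,-0.12,0],"yaw":0},
    {"offset":[0,-0.12,0],"yaw":0},
  ],
  fingers=0.0854,
)

```text
time_s: 17.9
eef_pos: [644.9, -101.6, 148.2]
ee_rot: [-0.515, 0.525, 0.482, -0.477]
force: [0.4, -0.4, 1.1]
grip_width: 0.998
```

Run:
```python
from h import *
d=cap("wrist","w12");s=ctrl.sense()
for r in ctrl.regions_of("wrist","buds_mid"):
    ys,xs=np.nonzero(r["region"]); P=np.array([atz(d,p,42)[:2] for p in np.c_[xs,ys]]).astype(np.float32); print(r["score"],r["box"],P.mean(0),cv2.minAreaRect(P))
for a in (0,90,45,-45): print(a,s["eef_pos"],s["joints"].round(2),go(585.5,352.2,140,np.radians(a)))
```

```text
0.56 [229.7, 150.4, 284.0, 229.6] [ 639.5557   -100.632866] ((641.0675659179688, -98.42102813720703), (47.098731994628906, 77.16358947753906), 83.99897766113281)
0 [ 643.61240824 -101.17198705  143.99002302] [-0.34  0.65  1.19 -0.    1.29 -1.83] (array([ 4.469e-01, -2.000e-04,  9.330e-02]), np.float64(1.4897), -1.825)
90 [ 643.61240824 -101.17198705  143.99002302] [-0.34  0.65  1.19 -0.    1.29 -1.83] (array([ 4.469e-01, -2.000e-04,  9.330e-02]), np.float64(-0.0811), -1.825)
45 [ 643.61240824 -101.17198705  143.99002302] [-0.34  0.65  1.19 -0.    1.29 -1.83] (array([ 4.469e-01, -2.000e-04,  9.330e-02]), np.float64(0.7043), -1.825)
-45 [ 643.61240824 -101.17198705  143.99002302] [-0.34  0.65  1.19 -0.    1.29 -1.83] (array([ 4.469e-01, -2.000e-04,  9.330e-02]), np.float64(-0.8665), -1.825)
```

View pics/w12.png

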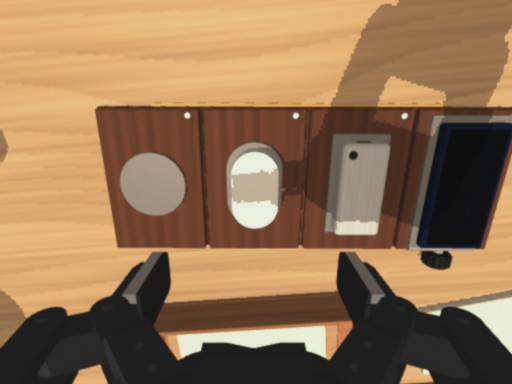

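>>> jog_arm(
  targets=[
    {"offset":[0.4469,0,0.0933],"yaw":0},
    {"offset":[0.4469,0,0.0933],"yaw":0},
    {"offset":[0.4469,0,0.0933],"yaw":0},
    {"offset":[0.4469,0,0.0933],"yaw":0},
    {"offset":[0.4469,0,0.0933],"yaw":0},
    {"offset":[0.4469,0,0.0933],"yaw":0},
    {"offset":[0.4469,0,0.0933],"yaw":0},
    {"offset":[0.4469,0,0.0933],"yaw":0},
    {"offset":[0.4469,0,0.0933],"yaw":0},
    {"offset":[0.4469,0,0.0933],"yaw":0},
    {"offset":[0.4469,0,0.0933],"yaw":0},
    {"offset":[0.4469,0,0.0933],"yaw":0},
  ],
)

```text
time_s: 19.0
eef_pos: [582.5, 358.6, 137.5]
ee_rot: [-0.518, 0.519, 0.481, -0.481]
force: [-0.2, -0.6, -0.6]
grip_width: 0.996
```

Run:
```python
from h import *
d=cap("wrist","w13");s=ctrl.sense()
g=cv2.cvtColor(d["img"],cv2.COLOR_RGB2GRAY)
for r in ctrl.regions_of("wrist","speaker_mid"):
    ys,xs=np.nonzero(r["region"]); print(r["score"],r["box"],atz(d,(xs.mean(),ys.mean()),30))
print(s["eef_pos"],s["joints"].round(2),go(585.8,352.6,5,np.radians(85.2)))
print(proj(d,[585.8,352.6,44]))
```

```text
0.64 [218.9, 170.3, 274.4, 229.0] [585.22047112 352.51395874  30.        ]
[583.52394537 355.42302458 137.45439788] [ 0.38  0.74  1.06 -0.    1.35 -1.12] (array([-0.0002,  0.1327, -0.0013]), np.float64(0.0051), -1.118)
[[247.6783127  203.71182624]]
```

View pics/w13.png

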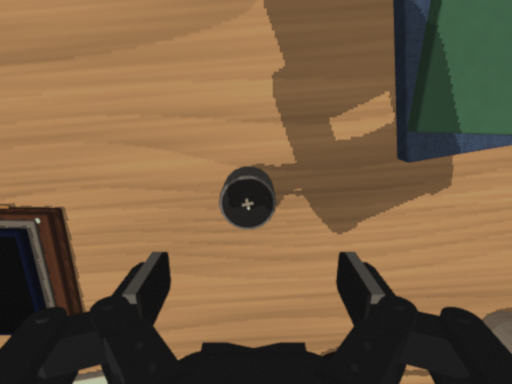

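>>> jog_arm(
  targets=[
    {"offset":[0,0.03,-0.001],"yaw":0},
    {"offset":[0,0.07,-0.001],"yaw":0},
    {"offset":[0,0.1,-0.001],"yaw":0},
    {"offset":[0,0.13,-0.001],"yaw":0},
    {"offset":[0,0.1415,-0.001],"yaw":0},
    {"offset":[0,0.1415,-0.001],"yaw":0},
    {"offset":[0,0.1415,-0.001],"yaw":0},
  ],
)

```text
time_s: 19.68
eef_pos: [586.1, 352.1, -3.1]
ee_rot: [-0.518, 0.521, 0.479, -0.48]
force: [-0.4, -0.6, -0.6]
grip_width: 0.998
```

>>> jog_arm(
  targets=[
    {"offset":[0,0,0],"yaw":0},
    {"offset":[0,0,0],"yaw":0},
    {"offset":[0,0,0],"yaw":0},
    {"offset":[0,0,0],"yaw":0},
    {"offset":[0,0,0],"yaw":0},
    {"offset":[0,0,0],"yaw":0},
  ],
  fingers=0.04,
)

```text
time_s: 20.18
eef_pos: [587.0, 352.3, -1.2]
ee_rot: [-0.518, 0.521, 0.48, -0.479]
force: [-1.1, -1.5, 7.6]
grip_width: 0.599
```

Run:
```python
from h import *
d=cap("wrist","w14");s=ctrl.sense()
print(s["eef_pos"],s["force"],s["grip_width"]*85.4,go(634.0,-201.2,140,np.radians(85.2)),s["joints"][5])
```

```text
[587.00439444 352.3405881   -1.18914045] [-0.15291333 -1.32089116  6.73780004] 51.1448545453869 (array([-0.5483, -0.1399, -0.0914]), np.float64(0.0042), -1.118) -1.1182573029459049
```

View pics/w14.png

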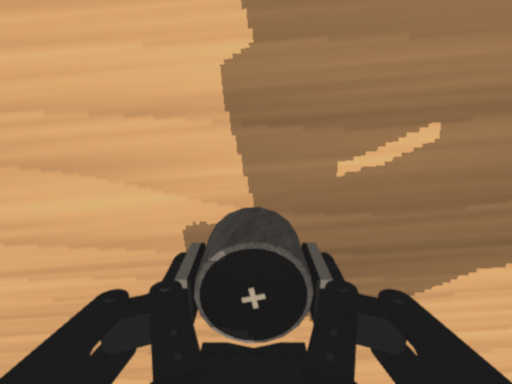

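>>> jog_arm(
  targets=[
    {"offset":[0,-0.04,0],"yaw":0},
    {"offset":[0,-0.08,0],"yaw":0},
    {"offset":[-0.02,-0.12,-0.003],"yaw":0},
    {"offset":[-0.06,-0.14,-0.01],"yaw":0},
    {"offset":[-0.5483,-0.14,-0.0914],"yaw":0.004},
    {"offset":[-0.5483,-0.14,-0.0914],"yaw":0.004},
    {"offset":[-0.5483,-0.14,-0.0914],"yaw":0.004},
    {"offset":[-0.5483,-0.14,-0.0914],"yaw":0.004},
    {"offset":[-0.5483,-0.14,-0.0914],"yaw":0.004},
    {"offset":[-0.5483,-0.14,-0.0914],"yaw":0.004},
    {"offset":[-0.5483,-0.14,-0.0914],"yaw":0.004},
    {"offset":[-0.5483,-0.14,-0.0914],"yaw":0.004},
  ],
)

```text
time_s: 21.23
eef_pos: [619.4, -36.6, 139.2]
ee_rot: [-0.519, 0.522, 0.479, -0.478]
force: [1.7, 1.2, -1.1]
grip_width: 0.6
```

Run:
```python
from h import *
print(go(634,-201.2,140,np.radians(85.2)), ctrl.sense()["eef_pos"],ctrl.sense()["grip_width"])
```

```text
(array([-0.1628, -0.0004, -0.0283]), np.float64(0.0003), -1.734) [619.4042914  -36.64874184 139.21008248] 0.6001066815135793
```

>>> jog_arm(
  targets=[
    {"offset":[-0.1628,0,-0.0283],"yaw":0},
    {"offset":[-0.1628,0,-0.0283],"yaw":0},
    {"offset":[-0.1628,0,-0.0283],"yaw":0},
    {"offset":[-0.1628,0,-0.0283],"yaw":0},
    {"offset":[-0.1628,0,-0.0283],"yaw":0},
    {"offset":[-0.1628,0,-0.0283],"yaw":0},
    {"offset":[-0.1628,0,-0.0283],"yaw":0},
    {"offset":[-0.1628,0,-0.0283],"yaw":0},
  ],
)

```text
time_s: 21.9
eef_pos: [634.1, -199.8, 139.8]
ee_rot: [-0.519, 0.522, 0.48, -0.478]
force: [-0.8, 0.2, -1.6]
grip_width: 0.602
```

Run:
```python
from h import *
d=cap("wrist","w15")
print(go(634,-201.2,23.5,np.radians(85.2)), ctrl.sense()["eef_pos"])
t=np.linspace(0,2*np.pi,40);im=d["img"].copy()
cv2.polylines(im,[proj(d,np.c_[634+32*np.cos(t),-201.2+32*np.sin(t),0*t+24]).round().astype(int)],True,(255,0,0),1)
cv2.imwrite("pics/w15.png",im[:,:,::-1])
```

```text
(array([-0.0013,  0.1164,  0.0006]), np.float64(0.0021), -1.97) [ 634.18140847 -199.72415058  139.86902898]
```

View pics/w15.png

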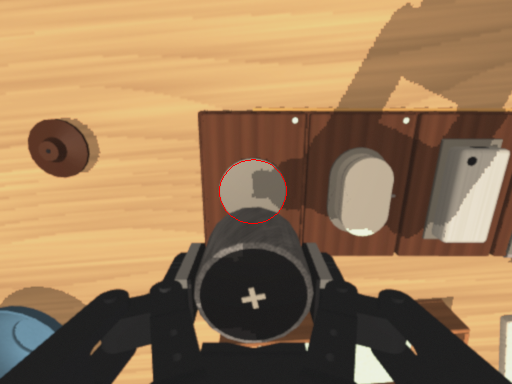

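>>> jog_arm(
  targets=[
    {"offset":[-0.001,0.04,0.0005],"yaw":0},
    {"offset":[-0.001,0.075,0.0005],"yaw":0},
    {"offset":[-0.001,0.1,0.0005],"yaw":0},
    {"offset":[-0.001,0.112,0.0005],"yaw":0},
    {"offset":[-0.001,0.1165,0.0005],"yaw":0},
    {"offset":[-0.001,0.1165,0.0005],"yaw":0},
    {"offset":[-0.001,0.1165,0.0005],"yaw":0},
  ],
)

```text
time_s: 22.53
eef_pos: [634.9, -200.6, 24.7]
ee_rot: [-0.518, 0.522, 0.48, -0.478]
force: [0.1, 0.1, -0.6]
grip_width: 0.601
```

>>> jog_arm(
  targets=[
    {"offset":[0,0,0],"yaw":0},
    {"offset":[0,0,0],"yaw":0},
    {"offset":[0,0,0],"yaw":0},
    {"offset":[0,0,0],"yaw":0},
    {"offset":[0,-0.04,0],"yaw":0},
    {"offset":[0,-0.08,0],"yaw":0},
    {"offset":[0,-0.12,0],"yaw":0},
    {"offset":[0,-0.16,0],"yaw":0},
    {"offset":[0,-0.16,0.1],"yaw":0},
    {"offset":[0,-0.16,0.2],"yaw":0},
    {"offset":[0,-0.16,0.2],"yaw":0},
    {"offset":[0,-0.16,0.2],"yaw":0},
  ],
  fingers=0.0854,
)

```text
time_s: 23.53
eef_pos: [465.8, -186.2, 183.7]
ee_rot: [-0.517, 0.522, 0.48, -0.479]
force: [0.8, -0.6, 0.9]
grip_width: 1.001
```

Run:
```python
from h import *
s=ctrl.sense();print(s["eef_pos"],s["time_s"])
d=cap("wrist","w16");t=cap("top","t16");sc=cap("scene","s16")
z={"bank_mid":46,"phone_mid":36,"buds_mid":42,"speaker_mid":60}
for n in z:
  for c,dd in (("wrist",d),("top",t),("scene",sc)):
   for r in ctrl.regions_of(c,n):
    if r["score"]<.3: continue
    ys,xs=np.nonzero(r["region"]); P=np.array([atz(dd,p,z[n])[:2] for p in np.c_[xs,ys]]).astype(np.float32); print(n,c,round(r["score"],2),P.mean(0).round(1),[np.round(q,1) for q in cv2.minAreaRect(P)])
cv2.imwrite("pics/t16z.png",cv2.resize(cv2.imread("pics/t16.png")[70:155,205:365],None,fx=5,fy=5))
```

```text
[ 465.83152976 -186.17868898  183.70107146] 23.5333
bank_mid wrist 0.65 [613.5  -3.8] [array([612.6,  -2.3]), array([63.8, 34.3]), np.float64(50.3)]
bank_mid top 0.56 [649.9  -2.8] [array([649.6,  -2.7]), array([42.1, 90.6]), np.float64(85.0)]
bank_mid scene 0.71 [654.7   6.1] [array([653.9,   5.5]), array([57.6, 88.4]), np.float64(84.4)]
phone_mid wrist 0.96 [637.3  92.4] [array([648.8,  89.4]), array([122.5,  54.6]), np.float64(10.9)]
phone_mid top 0.89 [273.7 429.9] [array([273.9, 430.1]), array([166.9,  85.3]), np.float64(89.0)]
phone_mid top 0.68 [267.7 215.7] [array([267.6, 215.9]), array([164.2,  83.3]), np.float64(75.2)]
phone_mid top 0.58 [658.9  97. ] [array([659.2,  97.3]), array([ 62.1, 124.1]), np.float64(85.2)]
phone_mid scene 0.81 [285.9 239.9] [array([283.8, 236. ]), array([173.5,  89.9]), np.float64(74.9)]
phone_mid scene 0.74 [661.7 102.2] [array([660.5, 102.1]), array([ 69.2, 125.6]), np.float64(84.3)]
phone_mid scene 0.59 [291.7 453.4] [array([290.1, 449.6]), array([164.9,  87.9]), np.float64(88.3)]
buds_mid wrist 0.8 [ 639.7 -105.4] [array([ 640.4, -107.3]), array([87.9, 45.7]), np.float64(20.2)]
buds_mid top 0.63 [ 640.5 -100.3] [array([641.3, -98.2]), array([73.8, 42.2]), np.float64(0.2)]
buds_mid scene 0.68 [642.2 -94.8] [array([641.8, -95.2]), array([69.9, 79. ]), np.float64(86.0)]
speaker_mid top 0.91 [ 632.2 -197.4] [array([ 632.6, -197.3]), array([55.8, 55.4]), np.float64(0.3)]
speaker_mid top 0.33 [654.4  96.1] [array([655. ,  96.7]), array([ 60.4, 120.4]), np.float64(84.7)]
speaker_mid scene 0.7 [ 637.2 -186.9] [array([ 637.7, -187.3]), array([97.5, 50.6]), np.float64(66.9)]
```

View pics/w16.png

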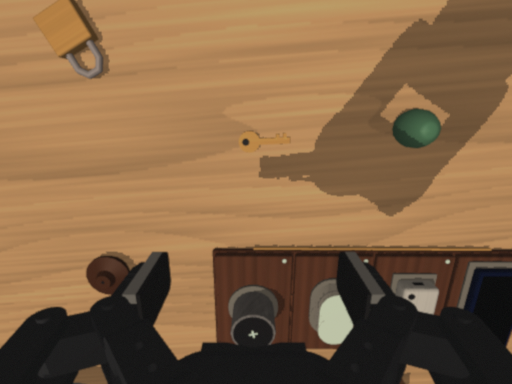

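View pics/t16z.png

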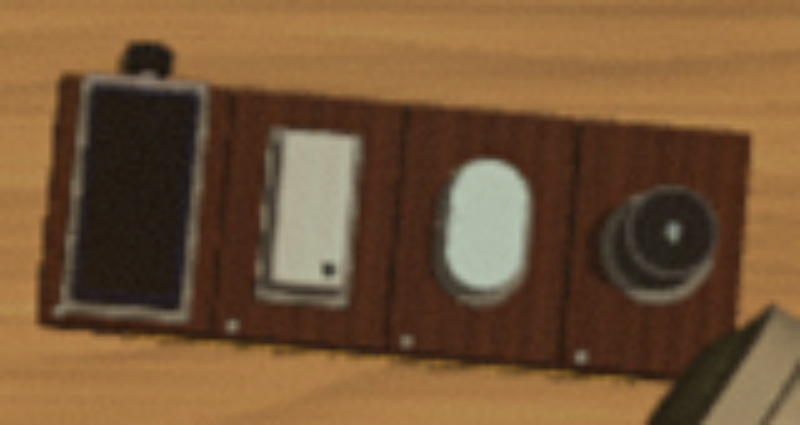

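View pics/s16.png

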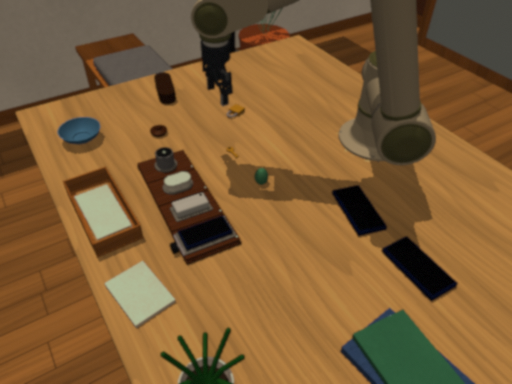

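Run:
```python
from h import *
print(ctrl.sense()["dq"].round(3)); print(ctrl.finish_job())
```

```text
[-0.001 -0.004  0.002 -0.001  0.001 -0.001]
the job is handed in; nothing more can be done
None
```

All four gadgets are on their own pads and the job is handed in, at about 24 s of the 106 s allowed. I placed them in the order power bank, phone, earbud case, speaker. For the phone I took the smallest of the three look-alikes, measured at 124 x 62 mm.

**Final checks (top camera):** this compares where each gadget ended up with the pad centre I had measured.

| Gadget | Offset from pad centre |
|---|---|
| Phone | about 1 mm |
| Power bank | about 1 mm |
| Earbud case | 2–4 mm |
| Speaker | 4 mm (the region includes its side wall, which shifts the reading) |

- **Lie:** the phone and power bank follow their pads' direction. In the pictures all four sit flat and upright.
- **Bystanders:** the arm never came near the egg or the incense holder, and neither looks moved in the last pictures.
- **Robot:** it ended still, about 180 mm up and clear of everything.

**What failed or disagreed:**
- **First power-bank grasp:** it closed on air above the block. Two cameras showed the fingertips about 15 mm behind the reported TCP, not 17 mm ahead as the text says. I went lower, and every grasp after that held at the gadget's own width.
- **Phone pad centre along x:** it read between 658 and 662 mm depending on the method. I used 659 mm.
- **Last wrist and scene regions:** the fingers partly hid the gadgets in the wrist view, and both views were biased by side faces. They read up to about 37 mm (wrist) and 14 mm (scene) off, so I did not rely on them. For height at the end I relied on the pictures and on lowering each gadget to its pad's height, not on a fresh two-view measurement.

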